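Close the drilling jig, pin it and hold it shut

ROBOT

A 6-joint arm with a two-finger parallel gripper is mounted at the origin on the work surface. World frame = base frame: x ahead of the robot, y to its left, z up, the work surface at z = 0. Lengths are in mm, angles in rad, forces in N, time in s.
With the tool pointing down it reaches from about 350 to 875 mm from the base axis. Payload 4.2 kg.
Tool frame: the origin (TCP) lies between the finger pads; the fingertips stand 25 mm ahead of it and the grasp point (between the pads) lies 6 mm ahead of it; z points along the fingers, y is the line along which they close (so a half turn about z gives the same grasp; the last joint's range is limited). The gripper opens to 85 mm and grips with 20 to 120 N. Pads are 22 mm wide; open, the fingers measure 114 mm over their backs; the gripper's body (76 mm by 85 mm) begins 54 mm behind the grasp point. The pads swing forward as they close: fully open they stand 13 mm farther back than shut.
Start: joints at [-0.857, 0.385, 0.008, 0, -1.194, -0.259], TCP at [274.563, -561.44, 256.312] pointing down, gripper open.
Joint ranges: [-3.14, 3.14], [-1.21, 2.06], [-1.07, 1.41], [-3.16, 2.05], [-2.99, -0.16], [-3.1, 3.1]. Speed limits (rad/s): [2.79, 2.79, 3.14, 3.14, 3.14, 3.14].

INTERFACE

Orientations are given as a unit quaternion [x, y, z, w].
In Python, from bench import read_state, imaging, workorder, nets gives the robot as it stands.
- The arm moves only by the tool apply_moves, never from a script. Its argument "rows" is a list of rows, each an object with "hand": the opening, from -1 (shut) to 1 (fully open); "delta_pos": the shift along the tool's x, y, z in mm, a list of three; "yaw": the turn about the tool's z in rad. A call has 1 to 12 rows; each row is the pose to reach, as a shift and turn from the pose commanded when the call began, along the tool's axes at that moment; what a row does not reach only later rows make up. A row lasts 1/12 s, in which the tool goes at most 41.7 mm and 7.16 degrees, less where a joint would pass 70% of its speed; a pose out of reach is approached as far as the arm can. A call with a gripper value outside its range is refused whole. The fingers move at their own pace and stop on an object; the grip force is fixed at half the most. Time passes only in rows, so rows that repeat a pose let the fingers close. It gives the time, the measured TCP pose, the force, the opening and the grip force at its end, in the units of the state.
- read_state(): the state, without advancing time (a new reading comes with each control period).
- imaging.get_image(name): name is "scene" or "top"; returns a dict with "pixels" (480x640x3 uint8, red, green, blue), "fx", "fy", "cx", "cy" (pixels), "dist" ([k1, k2, p1, p2, k3] as OpenCV has them; the pictures are not rectified), "xyz" and "rotation" of the camera in the world. Camera axes: x right, y down, z forward; pixel columns grow to the right and rows downward; lengths in mm; the calibration is good to about 2 mm. A picture is of the moment at which its call begins. There is no depth.
- workorder.job_done(): hands the job in; it is judged then, once.
Trained networks look in the newest picture that a camera, given by its name, has taken for a name from the list of things; names that differ only in an ending like _2 or _b are one class to them, and where a whole thing is asked for, a point or a joint stands for the part that bears it (a point fixed in the world has none). Each returns a list of dicts, best first, with "score" (0 to 1); they miss things now and then, are a little off and sometimes report something else, mostly with a low value. They report only what shows in the picture. A call takes as long as a camera call. They do not tell look-alikes from the thing itself.
- nets.find_in(camera, query): "location" ([row, column] in pixels, amid what is visible of it).
- nets.pinpoint(camera, query): "location" ([row, column] in pixels: a listed point, or the origin of a listed thing).
The state is a dict: "clock": time; "joints": joint angles; "joint_vel": joint speeds; "joint_efforts": joint torques, N m; "position": TCP position; "ee_rot": TCP orientation; "contact_force": force on the tool from outside, world axes, zero at the start; "wrist_torque": the same for the moment, N m; "gripper_width": finger opening in mm; "grasp_force": force on a finger pad.
Only numpy, scipy, OpenCV 4.12 (cv2) and the standard library are available. Lean on these libraries where they do the work, as an engineer would, in place of code of your own. Each camera call takes 0.05 s, during which the arm holds its last target. There are 200 camera calls.

TASK

Swing the open upper half of the grey drilling jig down onto its lower half, then take the long locking pin (the one with the tall round knob) out of the wooden rack and push it down through the aligned holes of both halves until its collar presses the jig fully shut against its springs. Finish while still holding: keep the knob gripped and keep pressing the pin down so that the halves stay fully shut. Leave the stubby pin, the screwdriver, the wrench and the bottle where they are.

Things in the scene. Friction and masses are not known exactly. Their poses are not given: they have to be found in the camera images.
- jig: Grey plastic drilling jig, fixed. Origin: centre of the underside; x from hinge end to pin-hole end, y along the hinge, z up. Lower half 150 x 90 x 40 mm. A fixed steel rod, 14 mm thick, 130 long, lies across it along y at x -5, half sunk in its top. Ears 8 mm high reach y +-75 at x -15. Upper half: see upper; shut, its top is at z 52 mm, spanning x -75 to +65.
- upper (a joint): Hinge of the upper half (plate 140 x 90 x 12 mm, 0.14 kg), rad: 0 = folded down to its stop on the spring bar, grows upward; starts 0.8 to 1.15 and stays where left (friction 0.12 N m). Its angle to the lower half is this plus spring_bar. A steel bushing 18 mm across and 6 high stands on its outer face, 65 mm from the hinge.
- spring_bar (a joint): Sprung hinge bar carrying the upper half, same axis, rad: 0.05 = sprung up (its rest, hole end 6 mm ajar), 0 = springs pressed down, jig fully shut (hard stop). With the upper half folded down, it takes 2 to 3 N at the hole to start it moving and about 8 N straight down to shut it fully.
- jig_hinge (a point): Point on the hinge axis (along the jig's y), mid-width, level with the lower half's top face: jig frame (-70, 0, 40) mm. The inner face of the upper half's plate lies in the plane through this axis, its outer face 12 mm off.
- jig_hole (a point): Centre of the mouth of the lower half's pin hole, in its top face: jig frame (50, 0, 40) mm, 120 mm from the hinge axis. Round, 12 mm across, 2 mm chamfer, vertical, right through the 40 mm.
- upper_hole (a point): Centre of the upper half's pin hole in its outer face, 120 mm from the hinge axis; moves with the upper half. Round through hole 12 mm across, 2 mm chamfer, plate 12 mm thick. z = outward normal of the plate. When shut it is 12 mm straight above jig_hole.
- rack: Wooden pin rack, fixed, 50 x 125 x 50 mm (x, y, z). Origin: centre of its underside. Two through holes 13 mm across at y -38 and +38 mm; a pin hangs in each by its collar or head. Which pin is in which hole varies.
- lock_pin: Steel locking pin, upright in the rack, about 0.11 kg. Origin: on its axis at the underside of its collar; z up. Below: shank 10 mm across, 45 mm long, with a 4 mm tapered tip. Above: collar 26 mm across, 4 mm thick, then a tall round knob 20 mm across, from z 4 to 40 mm.
- pin_tip (a point): Bottom end of the locking pin's shank, 45 mm below the pin's origin.
- stub_pin: The other pin in the rack, to be left alone: shank 10 mm across, 22 mm long; low wide head 32 mm across, 10 mm high, no knob. Origin: on its axis at the underside of the head.
- screwdriver: Screwdriver with black handle, 200 mm long, lying along its x on the bench; to be left alone.
- wrench: Steel wrench, 170 mm long, lying along its x on the bench; to be left alone.
- bottle: White plastic bottle, 48 mm across, 110 mm high, standing on the bench; to be left alone. Origin: centre of its underside.
There are look-alikes about, which are no part of the job. Of the things like the jig, leave any that is orange or turquoise; of the rest the smaller one is meant.

How it is judged:
By the outcome, as a careful person would: the job done as asked, in the order asked, and still so for the second after the job is handed in, while the arm keeps its last pose, push and grip.
It also fails if it takes over 58 s, if anything falls off the work surface, if the arm or the gripper's body presses on something with over 40 N, if the wrist force passes 120 N, or if a joint passes its speed limit or range.

## Working session

There is one attempt and no reset: what is moved stays moved. The work goes in short steps, Python scripts to look and compute and a tool call to move; the robot and the scene stay as the last step left them, time stands still between calls to the robot, and variables do not carry over. Pictures are saved under pics/ and viewed, at most 10 in all, crops included, and the job is handed in when it is done.

Besides the shell and the picture viewer there is one more tool, called as a command line: name --argument value ..., lists and objects as JSON in quotes. apply_moves: Moves the arm, as the interface text tells. Its arguments: {"type":"object","properties":{"rows":{"type":"array"}},"required":["rows"]}

```bash
mkdir -p pics; cat > h.py <<'E'
import numpy as np, cv2
from bench import read_state, imaging, workorder, nets
def cam(n):
    return imaging.get_image(n)
def KD(c):
    return np.array([[c['fx'],0,c['cx']],[0,c['fy'],c['cy']],[0,0,1]],float), np.array(c['dist'],float)
def R(c):
    r=np.array(c['rotation'],float)
    if r.shape==(3,3): return r
    from scipy.spatial.transform import Rotation as Q
    return Q.from_quat(r.ravel()).as_matrix()
def ray(c,rc):
    K,D=KD(c); u=cv2.undistortPoints(np.array([[[rc[1],rc[0]]]],float),K,D)[0,0]
    return np.array(c['xyz'],float), R(c)@np.array([u[0],u[1],1])
def atz(c,rc,z):
    o,d=ray(c,rc); return o+d*(z-o[2])/d[2]
def tri(c1,p1,c2,p2):
    o1,d1=ray(c1,p1);o2,d2=ray(c2,p2)
    s=np.linalg.lstsq(np.c_[d1,-d2],o2-o1,rcond=None)[0]
    a=o1+d1*s[0];b=o2+d2*s[1]; return (a+b)/2,np.linalg.norm(a-b)
def proj(c,P):
    K,D=KD(c);r=R(c);P=np.atleast_2d(np.array(P,float))
    q=cv2.projectPoints((P-np.array(c['xyz']))@r,np.zeros(3),np.zeros(3),K,D)[0][:,0]
    return q[:,::-1]
def save(c,f): cv2.imwrite(f,cv2.cvtColor(c['pixels'],cv2.COLOR_RGB2BGR))
E
python3 - <<'E'
from h import *
for n in('scene','top'):
    c=cam(n);save(c,f'pics/{n}0.png');print(n,c['xyz'],np.array(c['rotation']).shape,c['fx'],c['dist'])
    for q in ['jig','rack','lock_pin','stub_pin','jig_hinge','jig_hole','upper_hole','pin_tip','bottle','screwdriver','wrench']:
        print(q,[(np.round(d['location']).tolist(),round(d['score'],2)) for d in nets.pinpoint(n,q)][:4])
s=read_state();print(s['ee_rot'],s['position'],s['clock'],s['contact_force'])
E
```

```text
scene [1145.47610018 -374.73450472  796.50900858] (4,) 554.7620279237728 [0.03928577 0.         0.         0.         0.        ]
jig [([227.0, 145.0], 0.83), ([299.0, 313.0], 0.74), ([220.0, 284.0], 0.74), ([389.0, 192.0], 0.59)]
rack [([215.0, 459.0], 0.62)]
lock_pin [([204.0, 458.0], 0.51)]
stub_pin [([185.0, 482.0], 0.69)]
jig_hinge [([344.0, 141.0], 0.92), ([175.0, 131.0], 0.92), ([266.0, 285.0], 0.78), ([181.0, 268.0], 0.64)]
jig_hole [([216.0, 297.0], 0.92), ([304.0, 330.0], 0.9), ([389.0, 224.0], 0.87), ([228.0, 155.0], 0.83)]
upper_hole [([387.0, 222.0], 0.94), ([220.0, 148.0], 0.87), ([238.0, 305.0], 0.72), ([215.0, 295.0], 0.6)]
pin_tip [([303.0, 335.0], 0.47)]
bottle [([292.0, 168.0], 0.66)]
screwdriver [([297.0, 482.0], 0.87)]
wrench [([394.0, 319.0], 0.77)]
top [375.25579928 -50.41913615 941.31439091] (4,) 471.5616759371816 [-0.03845183  0.          0.          0.          0.        ]
jig [([335.0, 347.0], 0.88), ([220.0, 364.0], 0.84), ([390.0, 484.0], 0.77)]
rack [([252.0, 179.0], 0.94)]
lock_pin [([246.0, 188.0], 0.5)]
stub_pin [([255.0, 153.0], 0.53)]
jig_hinge [([372.0, 350.0], 0.88), ([448.0, 498.0], 0.88), ([251.0, 382.0], 0.85), ([214.0, 526.0], 0.64)]
jig_hole [([192.0, 360.0], 0.94), ([355.0, 492.0], 0.92), ([148.0, 474.0], 0.81), ([306.0, 345.0], 0.64)]
upper_hole [([144.0, 475.0], 0.89), ([351.0, 493.0], 0.85), ([211.0, 378.0], 0.82), ([305.0, 346.0], 0.63)]
pin_tip []
bottle [([285.0, 486.0], 0.79)]
screwdriver [([159.0, 238.0], 0.84)]
wrench [([140.0, 400.0], 0.88)]
[-2.25465450e-01  9.74251164e-01 -8.46526812e-06 -3.38411833e-06] [ 274.57005051 -561.44677685  256.32272312] 1.2 [0.14935098 0.44781649 0.11371285]
```

View pics/scene0.png

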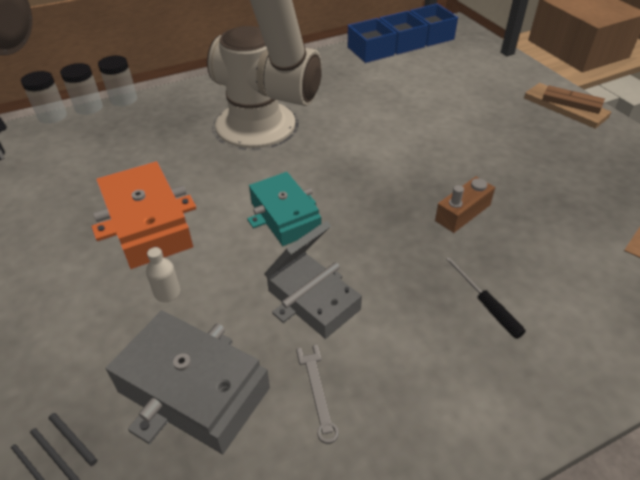

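View pics/top0.png

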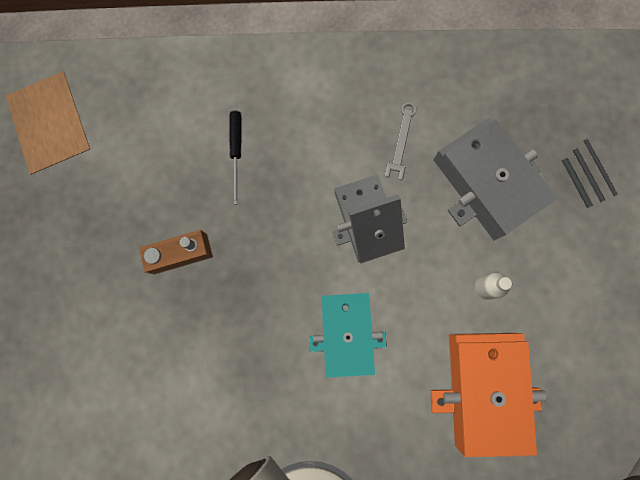

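The scene view shows the small grey jig open at about (290,315), with its lower holes on the far side from the hinge (hole near (302,334)). It also shows the rack at (205,465), knob at (195,457). In the top view the jig's hole is at (192,360), the open plate at (230,378) and the pin knob at (243,187). The big grey jig is shut, and the bottle, wrench and screwdriver lie clear of the work.

```bash
cat > m.py <<'E'
from h import *
from scipy.spatial.transform import Rotation as Q
from scipy.optimize import least_squares
S=cam('scene');T=cam('top')
def near(n,q,rc):
    L=[d['location'] for d in nets.pinpoint(n,q)]
    L=[l for l in L if np.hypot(*(np.array(l)-rc))<25]
    return np.array(min(L,key=lambda l:np.hypot(*(np.array(l)-rc)))) if L else None
E
python3 - <<'E'
from m import *
ho_s=near('scene','jig_hole',(304,330));ho_t=near('top','jig_hole',(192,360))
hi_s=near('scene','jig_hinge',(266,285));hi_t=near('top','jig_hinge',(251,382))
print('hole',tri(S,ho_s,T,ho_t),atz(S,ho_s,40),atz(T,ho_t,40))
print('hinge',tri(S,hi_s,T,hi_t),atz(S,hi_s,40),atz(T,hi_t,40))
ho=(atz(S,ho_s,40)+atz(T,ho_t,40))/2
hi=(atz(S,hi_s,40)+atz(T,hi_t,40))/2
d=ho-hi;print('dist',np.linalg.norm(d),'yaw',np.arctan2(d[1],d[0]))
u=near('top','upper_hole',(211,378))
ux=d/np.linalg.norm(d)
for a in np.arange(.7,1.4,.05):
    P=hi+120*(np.cos(a)*ux+np.sin(a)*np.array([0,0,1]))+12*(-np.sin(a)*ux+np.cos(a)*np.array([0,0,1]))
    B=hi+65*(np.cos(a)*ux+np.sin(a)*np.array([0,0,1]))+18*(-np.sin(a)*ux+np.cos(a)*np.array([0,0,1]))
    print(round(a,2),proj(T,P).round(1),proj(T,B).round(1),np.round(P))
print('obs',u)
for q,r in(('lock_pin',((204,458),(246,188))),('stub_pin',((185,482),(255,153)))):
    a=near('scene',q,r[0]);b=near('top',q,r[1])
    print(q,a,b,a is not None and b is not None and tri(S,a,T,b), a is not None and atz(S,a,50),b is not None and atz(T,b,50))
im=cv2.resize(S['pixels'][150:350,240:540],None,fx=2.6,fy=2.6,interpolation=cv2.INTER_CUBIC)
t=cv2.resize(T['pixels'][160:280,130:420],None,fx=2.6*300/290,fy=2.6*300/290,interpolation=cv2.INTER_CUBIC)[:,:780]
z=np.zeros((min(600,im.shape[0]),780,3),np.uint8)
cv2.imwrite('pics/cs.png',im[...,::-1]);cv2.imwrite('pics/ct.png',t[...,::-1])
E
```

```text
hole (array([625.08942974, -96.57474003,  40.81824394]), np.float64(1.8453795580866144)) [624.85486169 -95.40726298  40.        ] [624.9315474  -97.45834521  40.        ]
hinge (array([ 498.51590706, -142.63660239,   28.84368968]), np.float64(1.4777345935304218)) [ 508.22260858 -145.34696401   40.        ] [ 496.73382684 -142.18585939   40.        ]
dist 131.2474739199133 yaw 0.36895821514866556
0.7 [[201.1 371.2]] [[228.  379.5]] [ 581. -113.  126.]
0.75 [[202.8 372.3]] [[229.3 380.2]] [ 577. -115.  131.]
0.8 [[204.6 373.5]] [[230.6 380.9]] [ 572. -117.  134.]
0.85 [[206.6 374.7]] [[231.9 381.6]] [ 568. -118.  138.]
0.9 [[208.8 375.9]] [[233.4 382.3]] [ 563. -120.  141.]
0.95 [[211.1 377.2]] [[234.8 383.1]] [ 558. -122.  145.]
1.0 [[213.5 378.5]] [[236.3 383.8]] [ 554. -124.  147.]
1.05 [[216.  379.9]] [[237.9 384.5]] [ 548. -126.  150.]
1.1 [[218.7 381.2]] [[239.5 385.3]] [ 543. -128.  152.]
1.15 [[221.5 382.6]] [[241.2 386. ]] [ 538. -130.  154.]
1.2 [[224.4 384. ]] [[242.9 386.8]] [ 533. -132.  156.]
1.25 [[227.4 385.5]] [[244.6 387.5]] [ 527. -134.  158.]
1.3 [[230.5 386.9]] [[246.3 388.2]] [ 522. -136.  159.]
1.35 [[233.6 388.3]] [[248. 389.]] [ 516. -139.  160.]
obs [213.6 380.1]
lock_pin [203.  456.5] [246.5 187.9] (array([513.54377229, 236.70250731,  45.30901395]), np.float64(1.6125273353052652)) [517.38251513 231.98876471  50.        ] [513.19570207 235.96333921  50.        ]
stub_pin [183.9 481.1] [256.7 153.8] (array([494.90530319, 304.48261661,  53.86501468]), np.float64(7.7268518742727)) [491.88167078 312.56487553  50.        ] [493.57332125 302.26122505  50.        ]
```

View pics/ct.png

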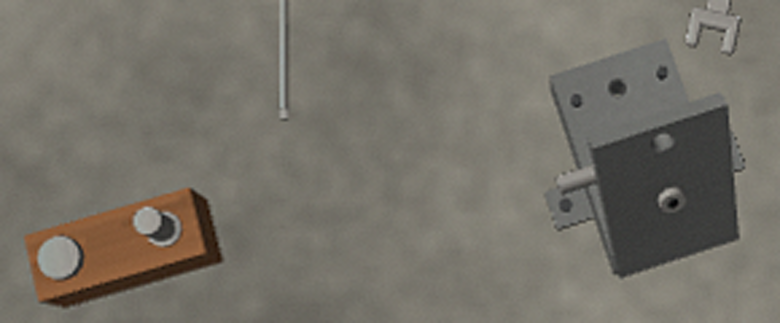

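View pics/cs.png

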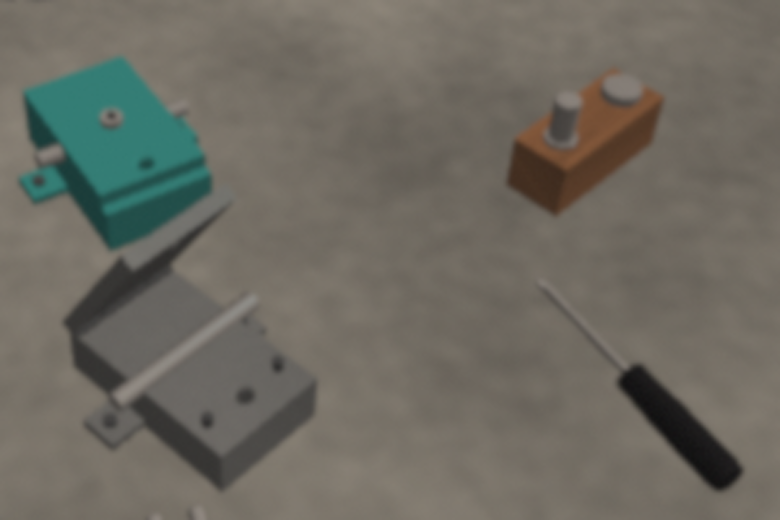

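```bash
cat > fit.py <<'E'
from m import *
k=780/290
t=lambda x,y:np.array([160+y/k,130+x/k]); s=lambda x,y:np.array([150+y/2.6,240+x/2.6])
def jp(p,L): c,w=np.cos(p[2]),np.sin(p[2]); return np.array([p[0]+c*L[0]-w*L[1],p[1]+w*L[0]+c*L[1],L[2]])
def up(p,r,y,n): a=p[3]; return jp(p,(-70+r*np.cos(a)-n*np.sin(a),y,40+r*np.sin(a)+n*np.cos(a)))
obs=[(T,t(617,87),lambda p:jp(p,(50,0,40))),(T,t(576,101),lambda p:jp(p,(50,p[4],40))),(T,t(661,73),lambda p:jp(p,(50,-p[4],40))),
(T,t(550,77),lambda p:jp(p,(75,45,40))),(T,t(668,42),lambda p:jp(p,(75,-45,40))),
(S,s(246,396),lambda p:jp(p,(50,0,40))),(S,s(207,420),lambda p:jp(p,(50,-p[4],40))),(S,s(279,364),lambda p:jp(p,(50,p[4],40))),
(S,s(316,382),lambda p:jp(p,(75,45,40))),
(T,t(662,143),lambda p:up(p,120,0,12)),(T,t(671,200),lambda p:up(p,65,0,18)),
(T,t(590,150),lambda p:up(p,135,45,12)),(T,t(725,96),lambda p:up(p,135,-45,12)),(S,s(232,198),lambda p:up(p,135,45,12))]
f=lambda p:np.concatenate([proj(c,g(p))[0]-o for c,o,g in obs])
r=least_squares(f,[575,-115,.3,.9,30],loss='soft_l1');p=r.x
print(p.round(3));print(f(p).reshape(-1,2).round(1).tolist());print('hole',jp(p,(50,0,40)))
o2=[(T,t(148,220),90),(T,t(164,230),54),(S,s(568,99),90),(S,s(561,138),54)]
g=lambda q:np.concatenate([proj(c,[q[0],q[1],z])[0]-o for c,o,z in o2])
q=least_squares(g,[513,236]).x;print('pin',q,g(q).round(1));
for c,o,z in o2: print(atz(c,o,z).round(1))
print('rack', [atz(T,t(*a),50).round() for a in((25,237),(190,189),(212,258),(40,303))])
X=Q.from_quat(read_state()['ee_rot']).as_matrix();print(X.round(4))
print('edge top',up(p,135,0,12),'hole',up(p,120,0,12),'r100',up(p,100,0,12))
E
python3 fit.py
```

```text
[ 5.72391e+02 -1.14017e+02  3.11000e-01  9.97000e-01  3.31630e+01]
[[0.3, 0.7], [0.2, -0.1], [0.3, 0.3], [-0.7, -0.1], [-1.5, -0.8], [-1.1, -1.2], [0.6, -0.1], [0.6, -0.5], [-2.1, 0.3], [-2.3, -0.8], [-0.1, 0.2], [-2.9, -0.2], [1.0, -0.2], [-4.3, -0.6]]
hole [619.98816285 -98.70196567  40.        ]
pin [516.41871468 228.95573848] [-0.3  0.  -1.  -0.1 -0.2 -0.2 -1.4 -0.5]
[515.9 228.9  90. ]
[514.5 228.7  54. ]
[517.1 228.9  90. ]
[520.3 227.3  54. ]
rack [array([511., 332.,  50.]), array([545., 212.,  50.]), array([495., 194.,  50.]), array([463., 318.,  50.])]
[[-0.8983 -0.4393  0.    ]
 [-0.4393  0.8983 -0.    ]
 [ 0.     -0.     -1.    ]]
edge top [ 565.94273256 -116.09216631  159.88126654] hole [ 558.18948816 -118.58692813  147.28510186] r100 [ 547.85182895 -121.91327722  130.49021562]
```

```bash
cat > d.py <<'E'
from h import *
from scipy.spatial.transform import Rotation as Q
J=np.array([572.4,-114.0]);JY=.311
def jw(X,Z,Y=0): c,w=np.cos(JY),np.sin(JY); return np.array([J[0]+c*X-w*Y,J[1]+w*X+c*Y,Z])
def deltas(targets,yaw_world=0):
    s=read_state();p=np.array(s['position']);X=Q.from_quat(s['ee_rot']).as_matrix()
    print('pos',p.round(1),'yaxis ang',round(float(np.arctan2(X[1,1],X[0,1])),4),'z',X[:,2].round(3),'j',np.round(s['joints'],2),'F',np.round(s['contact_force'],1),'w',round(s['gripper_width'],1),'t',s['clock'])
    for t in targets: print(np.round(t,1),'->',((np.array(t)-p)@X).round(1).tolist())
E
python3 -c "
from d import *
deltas([jw(-80,240),jw(-80,165)])"
```

```text
pos [ 274.6 -561.4  256.3] yaxis ang 2.0256 z [ 0. -0. -1.] j [-0.86  0.38  0.01  0.   -1.19 -0.26] F [-0.4  0.2  0. ] w 85.2 t 1.85
[ 496.2 -138.5  240. ] -> [-384.9, 282.6, 16.3]
[ 496.2 -138.5  165. ] -> [-384.9, 282.6, 91.3]
```

apply_moves --rows '[{"hand":-1,"delta_pos":[-35,26,0],"yaw":0.0},{"hand":-1,"delta_pos":[-70,51,0],"yaw":0.03},{"hand":-1,"delta_pos":[-105,77,0],"yaw":0.06},{"hand":-1,"delta_pos":[-140,103,0],"yaw":0.09},{"hand":-1,"delta_pos":[-175,129,0],"yaw":0.12},{"hand":-1,"delta_pos":[-210,154,5],"yaw":0.145},{"hand":-1,"delta_pos":[-245,180,10],"yaw":0.145},{"hand":-1,"delta_pos":[-280,206,16],"yaw":0.145},{"hand":-1,"delta_pos":[-315,231,16],"yaw":0.145},{"hand":-1,"delta_pos":[-350,257,16],"yaw":0.145},{"hand":-1,"delta_pos":[-385,283,16],"yaw":0.145},{"hand":-1,"delta_pos":[-385,283,16],"yaw":0.145}]'

```text
clock: 2.85
position: [497.8, -134.7, 240.6]
ee_rot: [-0.156, 0.988, -0.0, 0.001]
contact_force: [0.2, -1.5, 0.0]
gripper_width: -0.0
grasp_force: 0.0
```

```bash
python3 -c "
from d import *
h=25
deltas([jw(-80,135+h)]+[jw(c,z+h) for c,z in [(-45,135),(-34,135),(-16,123),(-1,109),(11,91),(19,72),(22,60),(24,55),(24,52.5),(24,110)]])"
```

```text
pos [ 497.8 -134.7  240.6] yaxis ang 1.884 z [ 0.002  0.    -1.   ] j [ 0.05  0.21 -0.28 -0.   -1.08 -1.31] F [ 0.2 -1.5  0. ] w -0.0 t 2.85
[ 496.2 -138.5  160. ] -> [2.8, -3.1, 80.6]
[ 529.6 -127.8  160. ] -> [-32.2, -3.1, 80.7]
[ 540.  -124.4  160. ] -> [-43.2, -3.2, 80.7]
[ 557.2 -118.9  148. ] -> [-61.2, -3.2, 92.7]
[ 571.4 -114.3  134. ] -> [-76.2, -3.2, 106.7]
[ 582.9 -110.6  116. ] -> [-88.1, -3.2, 124.8]
[ 590.5 -108.2   97. ] -> [-96.1, -3.2, 143.8]
[ 593.3 -107.3   85. ] -> [-99.1, -3.2, 155.8]
[ 595.2 -106.7   80. ] -> [-101.1, -3.3, 160.8]
[ 595.2 -106.7   77.5] -> [-101.1, -3.3, 163.3]
[ 595.2 -106.7  135. ] -> [-101.2, -3.3, 105.8]
```

apply_moves --rows '[{"hand":-1,"delta_pos":[0,0,40],"yaw":0},{"hand":-1,"delta_pos":[0,0,80],"yaw":0},{"hand":-1,"delta_pos":[-35,0,81],"yaw":0},{"hand":-1,"delta_pos":[-46,0,81],"yaw":0},{"hand":-1,"delta_pos":[-55,0,86],"yaw":0},{"hand":-1,"delta_pos":[-64,0,93],"yaw":0},{"hand":-1,"delta_pos":[-72,0,100],"yaw":0},{"hand":-1,"delta_pos":[-79,0,107],"yaw":0},{"hand":-1,"delta_pos":[-85,0,116],"yaw":0},{"hand":-1,"delta_pos":[-91,0,125],"yaw":0},{"hand":-1,"delta_pos":[-95,0,134],"yaw":0},{"hand":-1,"delta_pos":[-99,0,144],"yaw":0}]'

```text
clock: 3.85
position: [590.9, -107.8, 95.5]
ee_rot: [-0.154, 0.988, -0.0, 0.0]
contact_force: [0.4, 0.1, 1.0]
gripper_width: 0.2
grasp_force: 0.3
```

apply_moves --rows '[{"hand":-1,"delta_pos":[-2,0,6],"yaw":0},{"hand":-1,"delta_pos":[-4,0,12],"yaw":0},{"hand":-1,"delta_pos":[-5,0,15],"yaw":0},{"hand":-1,"delta_pos":[-5,0,17],"yaw":0},{"hand":-1,"delta_pos":[-5,0,17],"yaw":0}]'

```text
clock: 4.27
position: [594.4, -106.6, 79.4]
ee_rot: [-0.154, 0.988, -0.0, -0.001]
contact_force: [-2.7, -1.0, 5.1]
gripper_width: 0.4
grasp_force: 2.2
```

apply_moves --rows '[{"hand":-1,"delta_pos":[0,0,2],"yaw":0},{"hand":-1,"delta_pos":[0,0,2],"yaw":0},{"hand":-1,"delta_pos":[0,0,2],"yaw":0}]'

```text
clock: 4.52
position: [594.6, -106.7, 78.3]
ee_rot: [-0.154, 0.988, -0.0, -0.0]
contact_force: [-2.4, -0.0, 5.6]
gripper_width: 0.2
grasp_force: 2.9
```

apply_moves --rows '[{"hand":-1,"delta_pos":[0,0,-20],"yaw":0},{"hand":1,"delta_pos":[0,0,-60],"yaw":0},{"hand":1,"delta_pos":[0,0,-100],"yaw":0},{"hand":1,"delta_pos":[0,0,-130],"yaw":0}]'

```text
clock: 4.85
position: [596.2, -106.4, 211.0]
ee_rot: [-0.154, 0.988, -0.0, 0.002]
contact_force: [1.0, -0.3, 0.6]
gripper_width: 35.8
grasp_force: 0.0
```

```bash
python3 -c "
from d import *
deltas([[516.4,229,210],[516.4,229,85]])"
```

```text
pos [ 596.2 -106.4  211. ] yaxis ang 1.881 z [ 0.005 -0.    -1.   ] j [ 0.09  0.38 -0.11  0.   -1.07 -1.35] F [ 1.  -0.3  0.6] w 35.8 t 4.85
[516.4 229.  210. ] -> [-26.4, 343.8, 0.5]
[516.4 229.   85. ] -> [-25.8, 344.0, 125.5]
```

apply_moves --rows '[{"hand":1,"delta_pos":[-3,34,0],"yaw":-0.12},{"hand":1,"delta_pos":[-5,68,0],"yaw":-0.24},{"hand":1,"delta_pos":[-8,102,0],"yaw":-0.36},{"hand":1,"delta_pos":[-10,136,0],"yaw":-0.48},{"hand":1,"delta_pos":[-13,170,0],"yaw":-0.6},{"hand":1,"delta_pos":[-15,204,0],"yaw":-0.72},{"hand":1,"delta_pos":[-18,238,0],"yaw":-0.84},{"hand":1,"delta_pos":[-20,272,0],"yaw":-0.96},{"hand":1,"delta_pos":[-23,306,0],"yaw":-1.08},{"hand":1,"delta_pos":[-26,335,0],"yaw":-1.2},{"hand":1,"delta_pos":[-26,344,0],"yaw":-1.32},{"hand":1,"delta_pos":[-26,344,0],"yaw":-1.44}]'

```text
clock: 5.85
position: [514.6, 232.0, 207.5]
ee_rot: [0.771, -0.637, -0.0, -0.001]
contact_force: [0.2, -0.8, 0.9]
gripper_width: 85.4
grasp_force: 0.0
```

apply_moves --rows '[{"hand":1,"delta_pos":[0,0,0],"yaw":-0.1},{"hand":1,"delta_pos":[0,0,0],"yaw":-0.1}]'

```text
clock: 6.02
position: [514.9, 229.9, 207.5]
ee_rot: [0.799, -0.601, 0.0, -0.001]
contact_force: [0.5, 0.4, -0.6]
gripper_width: 85.3
grasp_force: 0.0
```

```bash
python3 - <<'E'
from d import *
S=cam('scene');T=cam('top')
deltas([[516.4,229,210],[516.4,229,86]])
for n,c in(('scene',S),('top',T)):
  for q in('upper_hole','jig_hole','lock_pin'): print(n,q,[np.round(d['location'],1).tolist() for d in nets.pinpoint(n,q)])
a=cv2.resize(S['pixels'][170:350,240:520],(840,540),interpolation=cv2.INTER_CUBIC)
b=cv2.resize(T['pixels'][165:265,320:430],(495,450),interpolation=cv2.INTER_CUBIC)
a=cv2.resize(S['pixels'][240:350,250:380],(390,330),interpolation=cv2.INTER_CUBIC)
a2=cv2.resize(S['pixels'][130:240,400:530],(390,330),interpolation=cv2.INTER_CUBIC)
b=cv2.resize(T['pixels'][165:255,320:420],(300,270),interpolation=cv2.INTER_CUBIC)
b=cv2.resize(T['pixels'][165:255,320:420],(300,270),interpolation=cv2.INTER_CUBIC)
z=np.zeros((600,780,3),np.uint8);z[:330,:390]=a;z[:330,390:]=a2;z[330:,:300]=b
cv2.imwrite('pics/m1.png',z[...,::-1])
E
```

```text
pos [515.1 229.3 207.5] yaxis ang -2.8653 z [ 0.001  0.001 -1.   ] j [ 0.71  0.32 -0.22 -0.   -1.03 -0.43] F [-0.5 -0.2 -0.4] w 85.3 t 6.1167
[516.4 229.  210. ] -> [0.6, -1.2, -2.5]
[516.4 229.   86. ] -> [0.7, -1.1, 121.5]
scene upper_hole [[214.5, 293.4], [294.2, 332.5], [387.3, 222.9], [220.4, 149.0]]
scene jig_hole [[224.7, 154.6], [388.0, 226.5], [216.2, 292.6], [302.1, 333.5]]
scene lock_pin [[200.8, 456.4]]
top upper_hole [[305.7, 344.6], [191.0, 363.5], [348.7, 493.3], [141.6, 475.7]]
top jig_hole [[193.2, 359.3], [148.1, 475.5], [305.8, 345.2], [356.3, 490.0]]
top lock_pin [[250.4, 191.9]]
```

View pics/m1.png

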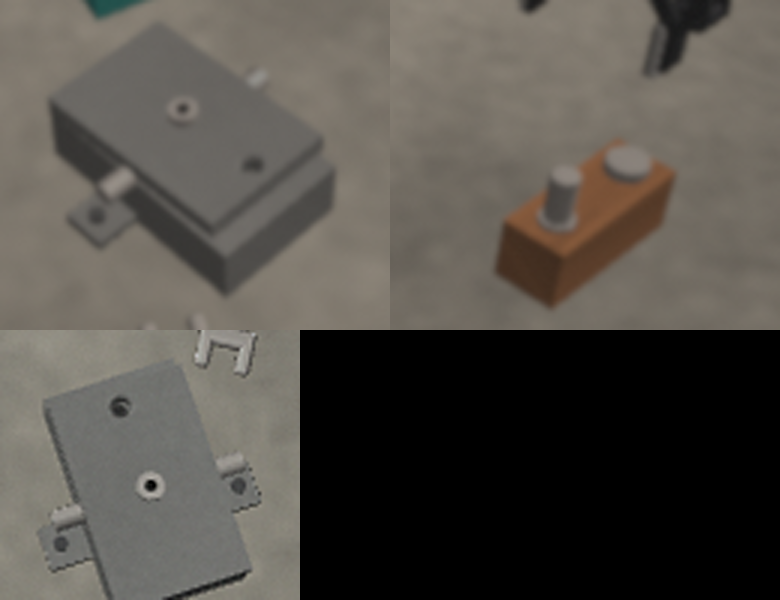

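apply_moves --rows '[{"hand":1,"delta_pos":[0.5,-1,35],"yaw":0},{"hand":1,"delta_pos":[0.5,-1,70],"yaw":0},{"hand":1,"delta_pos":[0.5,-1,100],"yaw":0},{"hand":1,"delta_pos":[0.5,-1,115],"yaw":0},{"hand":1,"delta_pos":[0.5,-1,123],"yaw":0},{"hand":1,"delta_pos":[0.5,-1,123],"yaw":0},{"hand":-1,"delta_pos":[0.5,-1,123],"yaw":0},{"hand":-1,"delta_pos":[0.5,-1,123],"yaw":0},{"hand":-1,"delta_pos":[0.5,-1,123],"yaw":0},{"hand":-1,"delta_pos":[0.5,-1,123],"yaw":0},{"hand":-1,"delta_pos":[0.5,-1,123],"yaw":0},{"hand":-1,"delta_pos":[0.5,-1,123],"yaw":0}]'

```text
clock: 7.42
position: [516.6, 229.3, 85.3]
ee_rot: [0.799, -0.602, 0.0, -0.001]
contact_force: [0.3, -0.6, 2.4]
gripper_width: 18.4
grasp_force: 58.4
```

apply_moves --rows '[{"hand":-1,"delta_pos":[0,0,0],"yaw":0},{"hand":-1,"delta_pos":[0,0,0],"yaw":0},{"hand":-1,"delta_pos":[0,0,0],"yaw":0}]'

```text
clock: 7.67
position: [516.6, 229.3, 85.3]
ee_rot: [0.799, -0.602, 0.0, -0.001]
contact_force: [-1.4, -0.6, 5.3]
gripper_width: 18.3
grasp_force: 58.6
```

```bash
python3 - <<'E'
from d import *
S=cam('scene');T=cam('top')
deltas([])
oh=[(S,(294.7,334.7)),(T,(190.3,360.0))];ob=[(S,(276.3,311)),(T,(217,370))]
for o,z in((oh,58),(ob,61)):
  print([atz(c,p,z).round(1).tolist() for c,p in o],tri(o[0][0],o[0][1],o[1][0],o[1][1]))
for o in((294.2,332.5),): print(atz(S,o,58))
print(atz(T,(191,363.5),58))
E
```

```text
pos [516.6 229.3  85.3] yaxis ang -2.8622 z [ 0.001  0.001 -1.   ] j [ 0.7   0.46 -0.35  0.   -0.75 -0.43] F [-1.4  0.8  6.2] w 18.1 t 7.7667
[[621.2, -96.9, 58.0], [619.7, -97.7, 58.0]] (array([620.26095033, -97.15313973,  57.03886625]), np.float64(1.251164518890073))
[[568.3, -116.1, 61.0], [566.2, -115.7, 61.0]] (array([ 566.73983407, -115.63583161,   59.11498144]), np.float64(0.47190370672611337))
[618.51479168 -99.76198541  58.        ]
[ 618.27674658 -104.39226244   58.        ]
```

apply_moves --rows '[{"hand":-1,"delta_pos":[0,0,-15],"yaw":0},{"hand":-1,"delta_pos":[0,0,-40],"yaw":0},{"hand":-1,"delta_pos":[0,0,-75],"yaw":0},{"hand":-1,"delta_pos":[0,0,-110],"yaw":0},{"hand":-1,"delta_pos":[0,0,-110],"yaw":0},{"hand":-1,"delta_pos":[0,0,-110],"yaw":0}]'

```text
clock: 8.27
position: [516.7, 229.6, 196.1]
ee_rot: [0.798, -0.602, 0.0, -0.002]
contact_force: [-0.4, -0.7, -1.9]
gripper_width: 18.3
grasp_force: 59.8
```

```bash
python3 - <<'E'
from d import *
S=cam('scene');T=cam('top')
deltas([[620.7,-97.2,160]])
s=read_state();p=np.array(s['position'])
for n,c in(('scene',S),('top',T)):
  for q in('lock_pin','pin_tip','stub_pin'): print(n,q,[(np.round(d['location'],1).tolist(),round(d['score'],2)) for d in nets.pinpoint(n,q)])
for dz in(0,-25,-31,-76): print(dz,proj(S,p+[0,0,dz]).round(1),proj(T,p+[0,0,dz]).round(1))
r,q=proj(S,p+[0,0,-40])[0].astype(int)
a=cv2.resize(S['pixels'][r-60:r+60,q-80:q+80],(800,600),interpolation=cv2.INTER_CUBIC);print(r-60,q-80)
cv2.imwrite('pics/m2.png',a[...,::-1])
E
```

```text
pos [515.1 228.4 193. ] yaxis ang -2.8633 z [-0.003 -0.001 -1.   ] j [ 0.7   0.34 -0.23 -0.   -1.   -0.43] F [-0.5  0.  -2.2] w 18.2 t 8.3667
[620.7 -97.2 160. ] -> [342.1, -12.2, 33.0]
scene lock_pin [([301.3, 332.5], 0.61), ([157.2, 469.5], 0.58), ([296.3, 480.8], 0.36)]
scene pin_tip [([178.9, 460.8], 0.66)]
scene stub_pin [([184.2, 481.7], 0.71)]
top lock_pin [([235.9, 173.9], 0.46)]
top pin_tip [([241.7, 179.6], 0.46)]
top stub_pin [([142.4, 399.8], 0.48), ([255.4, 155.8], 0.42), ([157.0, 237.8], 0.26)]
0 [[144.2 467.1]] [[232.1 165.5]]
-25 [[155.3 464.7]] [[234.8 170.8]]
-31 [[157.9 464.1]] [[235.4 172. ]]
-76 [[176.8 460. ]] [[239.8 180.6]]
101 383
```

View pics/m2.png

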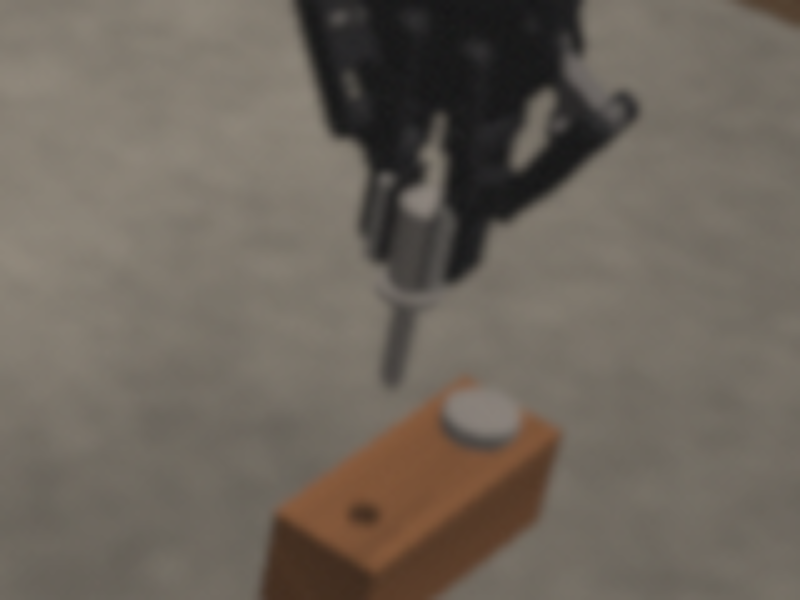

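The pin is held between the pads by its knob: knob top near px (140,467), collar (160,465), tip (178,461). The stub pin is still in the rack at (184,480). Next I'll check the offset between the tip and the TCP.

```bash
python3 - <<'E'
from d import *
S=cam('scene');T=cam('top')
s=read_state();p=np.array(s['position']);z=p[2]-80;print(p.round(1))
L=[]
for i in range(2):
  a=nets.pinpoint('scene','pin_tip')[0]['location'];b=nets.pinpoint('top','pin_tip')
  print(np.round(a,1),atz(S,a,z).round(1));
  if b: print(np.round(b[0]['location'],1),atz(T,b[0]['location'],z).round(1),tri(S,a,T,b[0]['location']))
  cam('scene')
print(atz(S,(178,461),z).round(1))
r,q=proj(T,p+[0,0,-50])[0].astype(int)
a=cv2.resize(T['pixels'][r-30:r+30,q-40:q+40],(800,600),interpolation=cv2.INTER_CUBIC);print(r-30,q-40)
cv2.imwrite('pics/m3.png',a[...,::-1])
E
```

```text
[516.  228.9 193.7]
[179.2 457.5] [515.8 222.7 113.7]
[238.8 177.7] [517.5 234.9 113.7] (array([515.16290938, 230.02966132, 112.53055855]), np.float64(10.877618604947749))
[179.2 460.6] [518.5 228.  113.7]
[238.8 177.7] [517.5 234.9 113.7] (array([516.63998913, 233.09649885, 111.3957769 ]), np.float64(5.34043342756319))
[515.9 230.8 113.7]
206 135
```

View pics/m3.png

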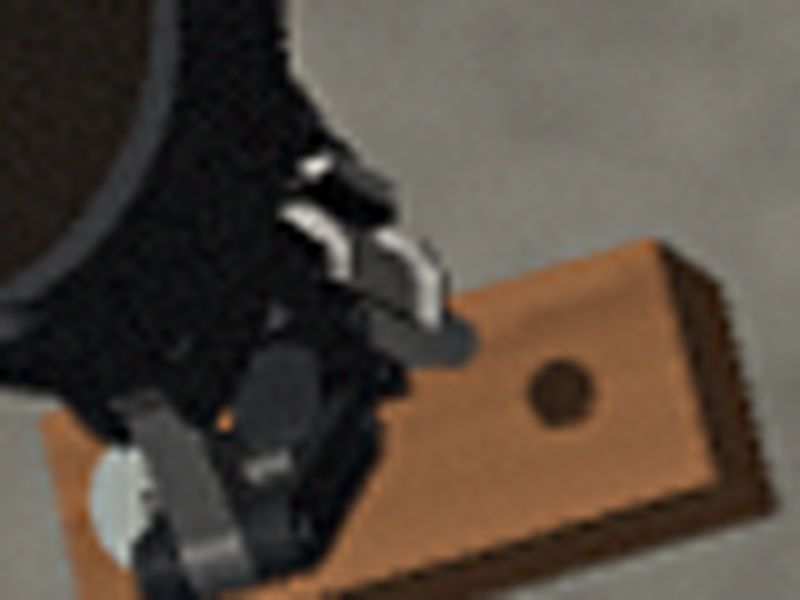

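The top view shows the tip at about (240.5,181.5) against a predicted (240.2,181.3), so the pin is coaxial with the TCP to within about 1 mm.

apply_moves --rows '[{"hand":-1,"delta_pos":[30,-1,0],"yaw":0},{"hand":-1,"delta_pos":[65,-2,0],"yaw":0},{"hand":-1,"delta_pos":[100,-4,0],"yaw":0},{"hand":-1,"delta_pos":[135,-5,0],"yaw":0},{"hand":-1,"delta_pos":[170,-6,0],"yaw":0},{"hand":-1,"delta_pos":[205,-7,0],"yaw":0},{"hand":-1,"delta_pos":[240,-8,0],"yaw":0},{"hand":-1,"delta_pos":[275,-10,5],"yaw":0},{"hand":-1,"delta_pos":[305,-11,10],"yaw":0},{"hand":-1,"delta_pos":[330,-12,15],"yaw":0},{"hand":-1,"delta_pos":[342,-12,20],"yaw":0},{"hand":-1,"delta_pos":[342,-12,20],"yaw":0}]'

```text
clock: 10.07
position: [621.5, -98.9, 172.6]
ee_rot: [0.797, -0.603, -0.001, 0.001]
contact_force: [0.1, 0.9, -1.2]
gripper_width: 18.1
grasp_force: 59.7
```

apply_moves --rows '[{"hand":-1,"delta_pos":[0,0,10],"yaw":0},{"hand":-1,"delta_pos":[0,0,15],"yaw":0},{"hand":-1,"delta_pos":[0,0,15],"yaw":0},{"hand":-1,"delta_pos":[0,0,15],"yaw":0}]'

```text
clock: 10.4
position: [621.5, -95.4, 158.9]
ee_rot: [0.799, -0.601, -0.0, 0.0]
contact_force: [0.5, -0.0, -1.0]
gripper_width: 18.3
grasp_force: 59.7
```

```bash
python3 - <<'E'
from d import *
S=cam('scene');T=cam('top')
deltas([[620.7,-97.2,150]])
s=read_state();p=np.array(s['position'])
print('pred tip',proj(S,p+[0,0,-80]).round(1),proj(T,p+[0,0,-80]).round(1),'below',proj(S,[p[0],p[1],58]),proj(T,[p[0],p[1],58]))
for n,c in(('scene',S),('top',T)):
  for q in('lock_pin','pin_tip','upper_hole'): print(n,q,[(np.round(d['location'],1).tolist(),round(d['score'],2)) for d in nets.pinpoint(n,q)])
a=cv2.resize(S['pixels'][240:320,280:387],(800,600),interpolation=cv2.INTER_CUBIC)
a=cv2.resize(S['pixels'][240:320,290:370],(400,400),interpolation=cv2.INTER_CUBIC)
b=cv2.resize(T['pixels'][155:235,320:400],(400,400),interpolation=cv2.INTER_CUBIC)
cv2.imwrite('pics/m4.png',np.hstack([a,b])[...,::-1])
E
```

```text
pos [622.  -95.6 159.7] yaxis ang -2.8611 z [ 0.001 -0.    -1.   ] j [ 0.1   0.47 -0.11  0.   -0.99  0.18] F [ 0.6 -0.  -0.6] w 18.2 t 10.5
[620.7 -97.2 150. ] -> [1.1, 1.7, 9.7]
pred tip [[286.6 335.7]] [[186.  359.5]] below [[294.78915664 335.62386903]] [[189.15180645 358.91642577]]
scene lock_pin [([267.5, 338.1], 0.53)]
scene pin_tip [([290.6, 333.9], 0.66)]
scene upper_hole [([220.2, 148.4], 0.92), ([216.6, 295.9], 0.86), ([386.0, 224.1], 0.73), ([296.8, 335.6], 0.66)]
top lock_pin [([253.4, 179.1], 0.58), ([180.7, 359.7], 0.49)]
top pin_tip [([187.6, 359.1], 0.44)]
top upper_hole [([190.3, 360.5], 0.83), ([350.5, 493.1], 0.83), ([142.1, 477.3], 0.64), ([307.2, 344.8], 0.64)]
```

View pics/m4.png

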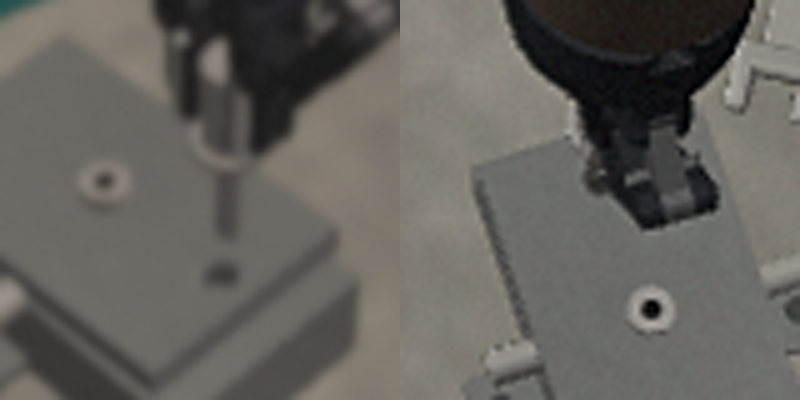

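apply_moves --rows '[{"hand":-1,"delta_pos":[1.2,1.6,5],"yaw":0},{"hand":-1,"delta_pos":[1.2,1.6,10],"yaw":0},{"hand":-1,"delta_pos":[1.2,1.6,14],"yaw":0},{"hand":-1,"delta_pos":[1.2,1.6,18],"yaw":0},{"hand":-1,"delta_pos":[1.2,1.6,21],"yaw":0},{"hand":-1,"delta_pos":[1.2,1.6,24],"yaw":0},{"hand":-1,"delta_pos":[1.2,1.6,26],"yaw":0},{"hand":-1,"delta_pos":[1.2,1.6,26],"yaw":0}]'

```text
clock: 11.47
position: [620.4, -98.2, 132.7]
ee_rot: [0.799, -0.602, -0.0, 0.0]
contact_force: [-0.2, -0.9, -2.1]
gripper_width: 18.2
grasp_force: 59.7
```

apply_moves --rows '[{"hand":-1,"delta_pos":[0,0,3],"yaw":0},{"hand":-1,"delta_pos":[0,0,6],"yaw":0},{"hand":-1,"delta_pos":[0,0,9],"yaw":0},{"hand":-1,"delta_pos":[0,0,12],"yaw":0},{"hand":-1,"delta_pos":[0,0,15],"yaw":0},{"hand":-1,"delta_pos":[0,0,18],"yaw":0},{"hand":-1,"delta_pos":[0,0,18],"yaw":0}]'

```text
clock: 12.05
position: [620.5, -98.1, 114.5]
ee_rot: [0.799, -0.602, -0.0, 0.0]
contact_force: [0.3, -1.0, -1.1]
gripper_width: 18.5
grasp_force: 59.7
```

apply_moves --rows '[{"hand":-1,"delta_pos":[0,0,5],"yaw":0},{"hand":-1,"delta_pos":[0,0,10],"yaw":0},{"hand":-1,"delta_pos":[0,0,15],"yaw":0},{"hand":-1,"delta_pos":[0,0,18],"yaw":0},{"hand":-1,"delta_pos":[0,0,18],"yaw":0}]'

```text
clock: 12.47
position: [620.5, -98.2, 96.3]
ee_rot: [0.799, -0.602, -0.0, 0.0]
contact_force: [0.6, -0.8, -1.8]
gripper_width: 18.1
grasp_force: 59.8
```

apply_moves --rows '[{"hand":-1,"delta_pos":[0,0,2],"yaw":0},{"hand":-1,"delta_pos":[0,0,4],"yaw":0},{"hand":-1,"delta_pos":[0,0,6],"yaw":0},{"hand":-1,"delta_pos":[0,0,6],"yaw":0},{"hand":-1,"delta_pos":[0,0,6],"yaw":0}]'

```text
clock: 12.88
position: [621.0, -98.1, 91.8]
ee_rot: [0.799, -0.602, 0.0, -0.0]
contact_force: [0.3, -0.5, 1.4]
gripper_width: 18.4
grasp_force: 59.8
```

apply_moves --rows '[{"hand":-1,"delta_pos":[0,0,2],"yaw":0},{"hand":-1,"delta_pos":[0,0,3],"yaw":0},{"hand":-1,"delta_pos":[0,0,4],"yaw":0},{"hand":-1,"delta_pos":[0,0,4],"yaw":0},{"hand":-1,"delta_pos":[0,0,4],"yaw":0}]'

```text
clock: 13.3
position: [621.4, -98.1, 88.0]
ee_rot: [0.799, -0.602, 0.001, -0.0]
contact_force: [-0.0, -0.9, 5.1]
gripper_width: 18.2
grasp_force: 60.3
```

apply_moves --rows '[{"hand":-1,"delta_pos":[0,0,1],"yaw":0},{"hand":-1,"delta_pos":[0,0,2],"yaw":0},{"hand":-1,"delta_pos":[0,0,2],"yaw":0},{"hand":-1,"delta_pos":[0,0,2],"yaw":0}]'

```text
clock: 13.63
position: [621.6, -98.2, 86.4]
ee_rot: [0.799, -0.602, 0.001, -0.001]
contact_force: [0.9, -1.4, 5.6]
gripper_width: 18.4
grasp_force: 60.6
```

apply_moves --rows '[{"hand":-1,"delta_pos":[0,0,1],"yaw":0},{"hand":-1,"delta_pos":[0,0,2],"yaw":0},{"hand":-1,"delta_pos":[0,0,2],"yaw":0},{"hand":-1,"delta_pos":[0,0,2],"yaw":0}]'

```text
clock: 13.97
position: [621.8, -98.2, 84.9]
ee_rot: [0.799, -0.602, 0.001, -0.001]
contact_force: [0.3, -0.6, 8.6]
gripper_width: 18.2
grasp_force: 60.8
```

apply_moves --rows '[{"hand":-1,"delta_pos":[0,0,1],"yaw":0},{"hand":-1,"delta_pos":[0,0,2],"yaw":0},{"hand":-1,"delta_pos":[0,0,2],"yaw":0},{"hand":-1,"delta_pos":[0,0,2],"yaw":0}]'

```text
clock: 14.3
position: [621.9, -98.3, 83.7]
ee_rot: [0.799, -0.602, 0.002, -0.001]
contact_force: [-1.2, 0.3, 11.7]
gripper_width: 18.5
grasp_force: 61.2
```

apply_moves --rows '[{"hand":-1,"delta_pos":[0,0,1.5],"yaw":0},{"hand":-1,"delta_pos":[0,0,3],"yaw":0},{"hand":-1,"delta_pos":[0,0,3],"yaw":0},{"hand":-1,"delta_pos":[0,0,3],"yaw":0},{"hand":-1,"delta_pos":[0,0,3],"yaw":0}]'

```text
clock: 14.72
position: [622.1, -98.4, 81.9]
ee_rot: [0.799, -0.601, 0.002, -0.001]
contact_force: [-1.7, 0.4, 16.7]
gripper_width: 18.3
grasp_force: 61.9
```

```bash
python3 - <<'E'
from d import *
S=cam('scene');deltas([])
a=cv2.resize(S['pixels'][225:345,260:380],(600,600),interpolation=cv2.INTER_CUBIC)
cv2.imwrite('pics/m5.png',a[...,::-1])
E
```

```text
pos [622.1 -98.4  81.9] yaxis ang -2.861 z [ 0.004 -0.001 -1.   ] j [ 0.1   0.56 -0.19  0.   -0.82  0.18] F [-2.4  0.3 17.1] w 18.6 t 14.7667
```

View pics/m5.png

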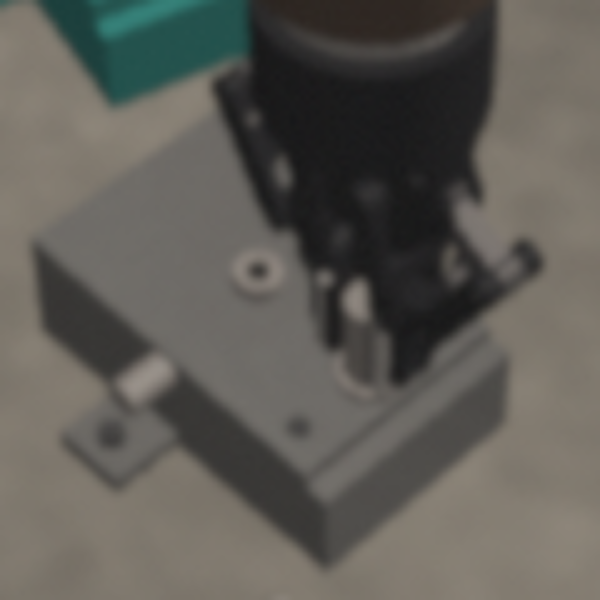

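```bash
python3 - <<'E'
from d import *
S=cam('scene');P=lambda a:((proj(S,a)[0]-[225,260])*5).round()[::-1].tolist()
J=np.array([571.5,-114.3])
import d; d.J=np.array([620.7,-97.5])-50*np.array([np.cos(JY),np.sin(JY)])
for n,a in {'hole-33 z52':jw(50,52,-33),'hole-33 z40':jw(50,40,-33),'hole-33 z58':jw(50,58,-33),'plate cnr z52':jw(65,52,-45),'plate cnr z58':jw(65,58,-45),'cnr lower z40':jw(75,40,-45),'plate+ z52':jw(65,52,45),'plate+ z58':jw(65,58,45),'low+ z40':jw(75,40,45),'bush58':jw(-5,58),'bush61':jw(-5,61),'knobtop92':jw(50,92),'knobtop98':jw(50,98),'collar54':jw(50,54),'collar60':jw(50,60),'hinge-':jw(-75,52,-45),'lowbottom':jw(75,0,-45)}.items(): print(n,P(a))
b=S['pixels'][225:345,260:380]
a=cv2.resize(b[50:,10:],(780,496),interpolation=cv2.INTER_CUBIC)
a=cv2.convertScaleAbs(a,alpha=1.8,beta=-30)
cv2.imwrite('pics/m6.png',a[...,::-1])
E
```

```text
hole-33 z52 [302.0, 414.0]
hole-33 z40 [302.0, 436.0]
hole-33 z58 [302.0, 403.0]
plate cnr z52 [307.0, 460.0]
plate cnr z58 [307.0, 449.0]
cnr lower z40 [329.0, 499.0]
plate+ z52 [494.0, 312.0]
plate+ z58 [494.0, 300.0]
low+ z40 [513.0, 349.0]
bush58 [260.0, 260.0]
bush61 [260.0, 255.0]
knobtop92 [372.0, 283.0]
knobtop98 [372.0, 272.0]
collar54 [371.0, 356.0]
collar60 [371.0, 344.0]
hinge- [33.0, 233.0]
lowbottom [329.0, 569.0]
```

View pics/m6.png

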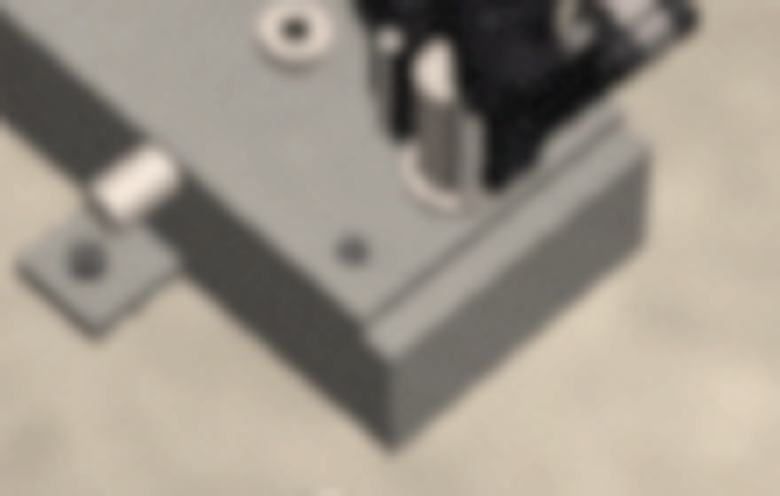

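The view shows the collar seated on the plate and the plate fully down, with the step at the front edge smaller than the nominal 12 mm. So the stop is slightly over-pressed at 17 N. I'll ease to about 13 N, which is still well above the 8 N needed to shut it.

apply_moves --rows '[{"hand":-1,"delta_pos":[0,0,-1],"yaw":0},{"hand":-1,"delta_pos":[0,0,-2],"yaw":0},{"hand":-1,"delta_pos":[0,0,-2],"yaw":0},{"hand":-1,"delta_pos":[0,0,-2],"yaw":0},{"hand":-1,"delta_pos":[0,0,-2],"yaw":0},{"hand":-1,"delta_pos":[0,0,-2],"yaw":0},{"hand":-1,"delta_pos":[0,0,-2],"yaw":0}]'

```text
clock: 15.4
position: [622.0, -98.3, 83.2]
ee_rot: [0.799, -0.601, 0.002, -0.001]
contact_force: [-1.6, -0.2, 13.5]
gripper_width: 18.4
grasp_force: 61.4
```

```bash
python3 -c "
from d import *
deltas([]);print(workorder.job_done())"
```

```text
pos [622.  -98.3  83.2] yaxis ang -2.8614 z [ 0.003 -0.001 -1.   ] j [ 0.1   0.55 -0.19  0.   -0.82  0.18] F [-1.6 -0.2 13.5] w 18.4 t 15.4
the job is handed in; nothing more can be done
None
```

I swung the jig's upper half down and pushed the locking pin through both halves until its collar seated. I handed the job in at 15.4 s, knob still gripped and pin pressed down at about 13.5 N (about 8 N shuts it); no verdict came back, and the plate appears to sit a few millimetres past its nominal stop.

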